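Seat the pill wheel on the dispenser's keyed drive

ROBOT

A 6-joint arm with a two-finger parallel gripper is mounted at the origin on the work surface. World frame = base frame: x ahead of the robot, y to its left, z up, the work surface at z = 0. Lengths are in m, angles in rad, forces in N, time in s.
With the tool pointing down it reaches from about 0.425 to 0.95 m from the base axis. Payload 3.5 kg.
Tool frame: the origin (TCP) lies midway between the tips of the shut fingers; the grasp point (between the pads) lies 19 mm behind it; x points along the fingers, z is the direction in which the jaws open and shut, and the axes are right-handed (so a half turn about x gives the same grasp; the last joint's range is limited). The gripper opens to 85 mm and grips with 20 to 120 N. Pads are 22 mm wide; open, the fingers measure 114 mm over their backs; the gripper's body (76 mm by 85 mm) begins 54 mm behind the grasp point. The pads swing forward as they close: fully open they stand 13 mm farther back than shut.
Start: joints at [-1.451, 0.286, 1.577, -0, 1.279, -0.15], TCP at [0.18, -0.651, 0.231] pointing down, gripper open.
Joint ranges: [-2.77, 2.77], [-0.9, 2.22], [0.21, 2.48], [-1.53, 4.67], [0.24, 2.81], [-2.84, 2.84]. Speed limits (rad/s): [2.79, 2.79, 3.14, 3.14, 3.14, 3.14].

INTERFACE

Orientations are given as a 3x3 rotation matrix whose columns are the frame's x, y, z axes.
In Python, from workcell import r, optics, workorder gives the robot as it stands.
- The arm moves only by the tool send_rows, never from a script. Its argument "moves" is one flat list of numbers, 7 for each row, row after row: the shift along the tool's x, y, z in m, then the turn, a rotation vector about the tool's x, y, z in rad, then the finger opening in m, from 0 to 0.0854. A call has 1 to 12 rows; each row is the pose to reach, as a shift and turn from the pose measured when the call began, along the tool's axes at that moment; what a row does not reach only later rows make up. A row lasts 1/10 s, in which the tool goes at most 50 mm and 8.59 degrees, less where a joint would pass 70% of its speed; a pose out of reach is approached as far as the arm can. A call with a gripper value outside its range is refused whole. The fingers move at their own pace and stop on an object; "squeeze" is the grip in N (left out, the last holds). Time passes only in rows, so rows that repeat a pose let the fingers close. It gives the time, the measured TCP pose, the force and the opening at its end, in the units of the state.
- r.read_state(): the state, without advancing time (a new reading comes with each control period).
- optics.snapshot(name): name is "side" or "top"; returns a dict with "pixels" (400x640x3 uint8, red, green, blue), "fx", "fy", "cx", "cy" (pixels), "extrinsics" (4x4, takes a point from world to camera coordinates). Camera axes: x right, y down, z forward; pixel columns grow to the right and rows downward; lengths in m; the calibration is good to about 2 mm. A picture is of the moment at which its call begins. There is no depth.
- workorder.finish_job(): hands the job in, once; it reports no verdict.
Trained networks look in the newest picture that a camera, given by its name, has taken for a name from the list of things; names that differ only in an ending like _2 or _b are one class to them, and where a whole thing is asked for, a point or a joint stands for the part that bears it (a point fixed in the world has none). Each returns a list of dicts, best first, with "p" (0 to 1); they miss things now and then, are a little off and sometimes report something else, mostly with a low value. They report only what shows in the picture. A call takes as long as a camera call.
- optics.spot_in(camera, thing): "bbox" ([left, top, right, bottom] in pixels, round what is visible of it).
- optics.silhouettes(camera, thing): "region" (400x640 bool, what is visible of it) and "bbox" ([left, top, right, bottom] in pixels, round what is visible of it).
The state is a dict: "time": time; "q": joint angles; "qd": joint speeds; "joint_efforts": joint torques, N m; "ee_pos": TCP position; "tcp_rot": TCP orientation; "contact_force": force on the tool from outside, world axes, zero at the start; "torque": the same for the moment, N m; "width": finger opening in m.
Only numpy, scipy, OpenCV 4.12 (cv2) and the standard library are available. Lean on these libraries where they do the work, as an engineer would, in place of code of your own. Each camera call takes 0.05 s, during which the arm holds its last target. There are 200 camera calls.

TASK

Take the round pastel pill wheel from the bamboo tray by its bar grip and fit it on the pin of the white pill dispenser. Turn it gently, with a light downward push and never by force, until the tab under it drops into the keyway of the drive, and leave it sitting fully home and level, let go. Leave the organizer, vial, pill splitter and egg cup as they are.

Things in the scene. Friction and masses are not known exactly. Their poses are not given: they have to be found in the camera images.
- wheel_bar (a point): Centre of the bar grip on the pill wheel's top, on its axis; x runs along the bar to its red end (the tab is under that side), z up the axis. Blue bar 56 mm long (x), 14 wide (y), 32 tall: its top is 16 mm above this point, the flat deck 16 mm below; keep fingertips above the deck. The wheel's lower edge is 52 mm below this point.
- wheel: Pill wheel: closed drum 108 mm across, 36 high, 7 pastel segments, about 180 g, loose in the tray. Origin on its axis at the skirt's lower edge; axes as wheel_bar. Inside the hollow skirt is a hub, its flat underside 9 mm above that edge, with a blind bore 20 mm wide, 22 deep on the axis.
- tab (a point): Lower end of the red tab under the wheel, not seen from above. It hangs 7 mm below the hub's underside, is 6.5 mm wide and reaches from 12 to 26 mm out from the axis in the wheel's +x direction; this point is 19 mm out and 2 mm above the skirt's lower edge. Axes of the wheel.
- dispenser: White pill dispenser, fixed housing 160 x 160 x 40 mm; origin at the centre of its underside, z up, dark display at -x, green mark on its top at +x. The drive spindle (yellow shoulder, steel pin) rises from the centre of its top. When the wheel is home its skirt is 11 mm above the housing and wheel_bar 103 mm above this origin; with the tab out of the keyway it rides 7 mm higher.
- shoulder (a point): Centre of the spindle's round yellow shoulder, 56 mm wide, level with its flat top, 60 mm above the table; axes of the housing. A keyway 8 mm wide, 8 deep, dark floor, is cut into its top from pin to rim on one side only, pointing up to 0.6 rad either way from the housing's +x; this angle is not measured. Geared: it resists turning with 1.5 N m.
- pin_tip (a point): Top of the steel pin on the shoulder, on the drive's axis, 81 mm above the table, spring at rest; axes of the housing, not of the keyway. Pin 18 mm thick, 21 tall, tip tapered to 8 mm over its top 6 mm. Shoulder and pin are spring-loaded (damped) together: they start to sink at 3 N, then 0.4 N more per mm, and meet their stop after 10 mm.
- tray: Bamboo tray, fixed, 400 x 280 mm, rim 26 mm high, floor 8 mm above the table; origin at the centre of its underside. The pill wheel lies in its near half.
- organizer: White four-row pill organizer with pastel lids, 92 x 160 x 27 mm, loose in the tray's far half; origin at the centre of its underside. To be left alone.
- vial: Orange plastic vial with a white cap, 34 mm wide, 66 mm tall, loose and upright in the tray; origin at the centre of its underside. To be left alone.
- splitter: Blue pill splitter with a clear shut lid, 40 x 72 x 22 mm, loose in the tray; origin at the centre of its underside. To be left alone.
- egg_cup: White ceramic egg cup, 48 mm wide, 62 mm tall, loose on the table beyond the dispenser; origin at the centre of its underside. To be left alone.

How it is judged:
At the end, for the whole second after the job is handed in: The wheel sits on the pin (its axis within 5 mm of the pin's) with its tab in the keyway: its bar centre 99 to 105 mm above the dispenser's underside (103 when home), level within 0.05 rad and at rest, let go (horizontal distance between wheel_bar and pin_tip below 0.005 m and z of wheel_bar in the frame of dispenser between 0.099 and 0.105 m and angle between wheel's own z axis and vertical below 0.05 rad and linear speed of wheel below 0.02 m/s); the robot touches nothing.
It fails at once if the wheel is pressed, twisted or dropped on the dispenser with more than 18 N (contact force between wheel and dispenser above 18 N).
It fails at once if the organizer is pushed more than 25 mm (distance of organizer from where it was at the start of the episode above 0.025 m).
It fails at once if the vial is pushed more than 25 mm or knocked over (distance of vial from where it was at the start of the episode above 0.025 m or angle between vial's own z axis and vertical above 0.6 rad).
It fails at once if the pill splitter is pushed more than 25 mm (distance of splitter from where it was at the start of the episode above 0.025 m).
It fails at once if the egg cup is pushed more than 25 mm or knocked over (distance of egg_cup from where it was at the start of the episode above 0.025 m or angle between egg_cup's own z axis and vertical above 0.6 rad).
It also fails if it takes over 72 s, if anything falls off the work surface, if the arm or the gripper's body presses on something with over 40 N, if the wrist force passes 120 N, or if a joint passes its speed limit or range.

## Working session

There is one attempt and no reset: what is moved stays moved. The work goes in short steps, Python scripts to look and compute and a tool call to move; the robot and the scene stay as the last step left them, time stands still between calls to the robot, and variables do not carry over. Pictures are saved under pics/ and viewed, about 8 in all and at most 12, crops included, and the job is handed in when it is done.

Besides the shell and the picture viewer there is one more tool, called after ">>>" in YAML: its name, and indented under it one key for each argument. send_rows: Moves the arm, as the interface text tells. Its arguments: {"type":"object","properties":{"moves":{"type":"array"},"squeeze":{"type":"number"}},"required":["moves"]}

```bash
mkdir -p pics; ls; python3 - <<'E'
from workcell import r, optics
import cv2, numpy as np
for n in("side","top"):
    s=optics.snapshot(n); cv2.imwrite(f"pics/{n}0.png",s["pixels"][:,:,::-1]); 
    print(n,s["fx"],s["fy"],s["cx"],s["cy"]); print(np.round(s["extrinsics"],4).tolist())
    for t in("wheel_bar","wheel","dispenser","shoulder","pin_tip","tray","organizer","vial","splitter","egg_cup"):
        d=optics.spot_in(n,t); print(t,[(np.round(x["bbox"],1).tolist(),round(x["p"],2)) for x in d[:2]])
st=r.read_state(); print(st)
E
```

```text
pics
side 515.2606950131942 515.2606950131942 310.1558465151527 188.11901070924284
[[-0.7748, -0.6322, 0.0034, 0.4599], [-0.3833, 0.4654, -0.7978, 0.3227], [0.5028, -0.6194, -0.6029, 0.8558], [0.0, 0.0, 0.0, 1.0]]
wheel_bar [([407.0, 185.6, 455.1, 228.0], 0.79)]
wheel [([406.0, 184.9, 456.7, 231.0], 0.61)]
dispenser [([188.7, 224.0, 293.3, 315.6], 0.78), ([408.3, 184.3, 457.1, 228.0], 0.67)]
shoulder [([186.2, 229.7, 294.0, 312.6], 0.79)]
pin_tip [([188.0, 224.9, 295.7, 313.6], 0.96)]
tray [([291.0, 134.5, 486.2, 263.3], 0.84), ([405.8, 186.3, 456.3, 226.8], 0.65)]
organizer [([306.0, 157.6, 371.5, 201.4], 0.56)]
vial [([383.1, 146.5, 397.0, 170.7], 0.63)]
splitter [([347.5, 143.8, 375.4, 161.9], 0.6), ([383.6, 145.9, 395.1, 173.1], 0.23)]
egg_cup [([189.9, 209.1, 210.2, 242.6], 0.97)]
top 374.08594426035046 374.08594426035046 318.74341865414726 203.05366842990475
[[0.0101, -0.9999, 0.0023, -0.0235], [-0.9958, -0.0103, -0.0905, 0.6347], [0.0905, -0.0014, -0.9959, 0.949], [0.0, 0.0, 0.0, 1.0]]
wheel_bar [([418.0, 182.4, 443.8, 203.3], 0.67), ([378.8, 266.2, 423.5, 312.2], 0.62)]
wheel
[... 564 characters left out ...]
, -2.72432428e-05,
        1.27860106e+00, -1.50030139e-01]), 'qd': array([-0.00229678,  0.00094757,  0.00213084,  0.00083434,  0.00025326,
        0.00040796]), 'joint_efforts': array([ 6.53557345e-04, -4.05971146e+01, -2.92941874e+01, -1.03175239e-04,
        5.72440276e-04, -2.92228322e-06]), 'ee_pos': array([ 0.17991866, -0.65055735,  0.23131591]), 'tcp_rot': array([[-2.88517427e-05,  9.63820038e-01,  2.66553810e-01],
       [ 2.13949947e-05,  2.66553810e-01, -9.63820038e-01],
       [-9.99999999e-01, -2.21049704e-05, -2.83114666e-05]]), 'contact_force': array([-0.1397319 , -0.32165381,  0.02410674]), 'torque': array([-0.00856175, -0.00849282, -0.01458364]), 'width': 0.08535465690805914}
```

View pics/top0.png

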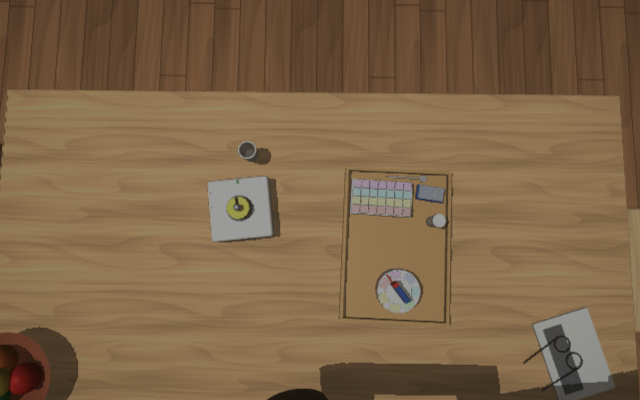

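View pics/side0.png

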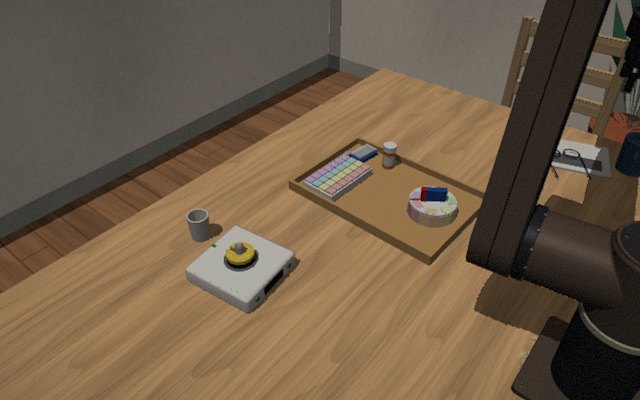

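```bash
cat > h.py <<'E'
import cv2, numpy as np
from workcell import r, optics
def tile(im,c,w=66,h=50,k=6):
    x,y=int(c[0]-w/2),int(c[1]-h/2); x=max(x,0);y=max(y,0)
    return cv2.resize(im[y:y+h,x:x+w],(w*k,h*k),interpolation=cv2.INTER_CUBIC)
def P(s,pts):
    E=s["extrinsics"]; p=np.atleast_2d(pts)@E[:3,:3].T+E[:3,3]
    return np.c_[s["fx"]*p[:,0]/p[:,2]+s["cx"],s["fy"]*p[:,1]/p[:,2]+s["cy"]]
def atz(s,uv,z):
    E=s["extrinsics"];R=E[:3,:3];c=-R.T@E[:3,3]
    d=R.T@np.array([(uv[0]-s["cx"])/s["fx"],(uv[1]-s["cy"])/s["fy"],1]); return c+d*(z-c[2])/d[2]
def tri(ss,uvs):
    A=[];b=[]
    for s,uv in zip(ss,uvs):
        E=s["extrinsics"]
        for f,c,u,row in((s["fx"],s["cx"],uv[0],0),(s["fy"],s["cy"],uv[1],1)):
            a=f*E[row]-(u-c)*E[2]; A.append(a[:3]);b.append(-a[3])
    A=np.array(A);b=np.array(b);x=np.linalg.lstsq(A,b,rcond=None)[0]; return x,A@x-b
E
python3 - <<'E'
from h import *
t=optics.snapshot("top");s=optics.snapshot("side")
np.savez("cal.npz",**{n+k:v for n,d in(("t",t),("s",s)) for k,v in d.items()})
a=np.hstack([tile(t["pixels"],(399,290)),tile(t["pixels"],(240,208),80,60,5)])
b=np.hstack([tile(s["pixels"],(433,206)),tile(s["pixels"],(240,258),80,60,5)])
cv2.imwrite("pics/c1.png",np.vstack([a,b])[:,:,::-1])
for n in("top","side"):
  for th in("wheel","wheel_bar","shoulder","pin_tip"):
    for d in optics.silhouettes(n,th)[:2]:
        ys,xs=np.nonzero(d["region"]); print(n,th,round(d["p"],2),d["bbox"],xs.mean().round(1),ys.mean().round(1),len(xs))
E
```

```text
top wheel 0.85 [376.2, 271.5, 420.2, 314.9] 397.2 290.8 1582
top wheel_bar 0.79 [375.7, 265.1, 421.0, 310.6] 396.9 290.7 1576
top shoulder 0.74 [209.6, 177.6, 276.1, 242.3] 239.9 209.0 3804
top pin_tip 0.94 [208.7, 176.5, 276.4, 241.0] 240.2 209.3 3757
side wheel 0.63 [407.2, 186.2, 456.0, 229.2] 431.9 206.6 1692
side wheel_bar 0.6 [407.9, 187.0, 456.9, 228.5] 431.9 206.8 1714
side shoulder 0.7 [187.2, 226.3, 295.6, 313.3] 240.8 268.0 5661
side pin_tip 0.57 [188.6, 226.3, 294.4, 310.3] 240.8 268.1 5658
```

View pics/c1.png

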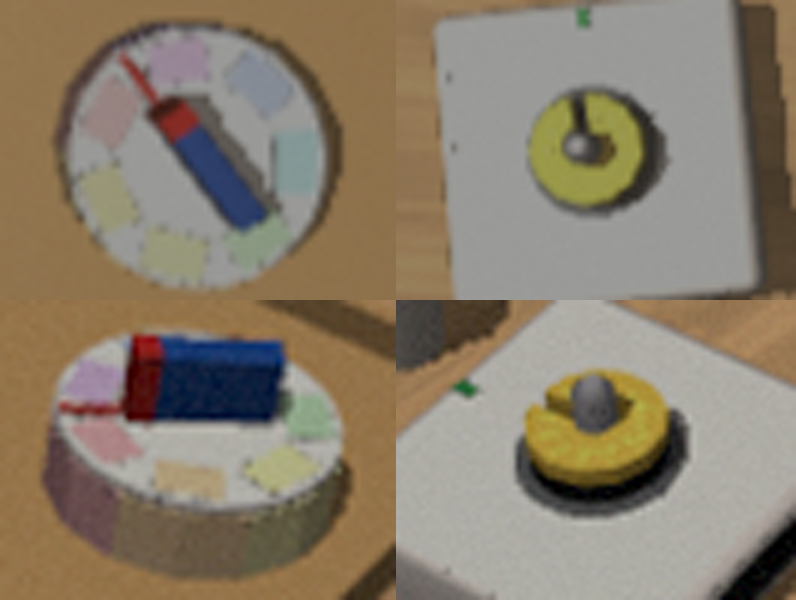

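```bash
cat > fit.py <<'E'
from h import *
from scipy.optimize import minimize
z=np.load("cal.npz"); V={n:{k:z[n+k] for k in("pixels","fx","fy","cx","cy","extrinsics")} for n in"ts"}
def mask(s,box,f):
    x,y,w,h=box; k=8
    im=cv2.resize(s["pixels"][y:y+h,x:x+w],None,fx=k,fy=k,interpolation=cv2.INTER_CUBIC)
    return f(cv2.cvtColor(im,cv2.COLOR_RGB2HSV).astype(int)).astype(np.uint8)
def hull(s,box,pts,shape,k=8):
    uv=(P(s,pts)-np.array(box[:2])+.5)*k-.5
    m=np.zeros(shape,np.uint8); cv2.fillConvexPoly(m,cv2.convexHull((uv*16).round().astype(np.int32)),1,shift=4); return m
def big(m):
    n,l,st,_=cv2.connectedComponentsWithStats(m); return (l==1+st[1:,4].argmax()).astype(np.uint8)
def fit(cost,x0,step):
    b=None
    for i in range(3):
        sim=np.vstack([x0]+[np.array(x0)+np.eye(len(x0))[j]*step[j]*(1-2*(i%2)) for j in range(len(x0))])
        o=minimize(cost,x0,method="Nelder-Mead",options=dict(initial_simplex=sim,xatol=1e-5,fatol=.1,maxiter=600)); x0=o.x
    return o
def barpts(p,a=-.028,b=.028):
    c,s_=np.cos(p[3]),np.sin(p[3]); q=np.array([[x,y,z] for x in(a,b) for y in(-.007,.007) for z in(-.016,.016)])
    return q@np.array([[c,s_,0],[-s_,c,0],[0,0,1]])+p[:3]
E
python3 - <<'E'
from fit import *
B={"t":(366,265,66,50),"s":(400,181,66,50)}
blue=lambda h:(abs(h[...,0]-115)<13)&(h[...,1]>110)
M={n:cv2.morphologyEx(big(mask(V[n],B[n],blue)),cv2.MORPH_OPEN,np.ones((9,9))) for n in"ts"}
red=lambda h:((h[...,0]<8)|(h[...,0]>172))&(h[...,1]>150)
R={n:mask(V[n],B[n],red) for n in"ts"}
def cost(p): return sum((hull(V[n],B[n],barpts(p[:4],-.028,p[4]),M[n].shape)^M[n]).sum() for n in"ts")
c0=atz(V["t"],(400,290),.06)
for zf in(None,.06):
  if zf is None: o=fit(cost,[*c0[:2],.06,.7,.015],[.01,.01,.01,.2,.005])
  else: o=fit(lambda p:cost([p[0],p[1],zf,p[2],p[3]]),[*c0[:2],.7,.015],[.01,.01,.2,.005])
  print(o.x.round(4),o.fun,[int(m.sum()) for m in M.values()])
# drum check: wheel deck hull
for n in "ts":
  ys,xs=np.nonzero(R[n]); print("red",n,xs.mean()/8+B[n][0],ys.mean()/8+B[n][1])
# shoulder
B={"t":(210,180,60,60),"s":(205,228,70,60)}
yel=lambda h:(h[...,0]>18)&(h[...,0]<36)&(h[...,1]>115)
def hf(m):
    c=max(cv2.findContours(m,cv2.RETR_EXTERNAL,cv2.CHAIN_APPROX_NONE)[0],key=cv2.contourArea); o=np.zeros_like(m); cv2.fillConvexPoly(o,cv2.convexHull(c),1); return o
M={n:hf(big(mask(V[n],B[n],yel))) for n in"ts"}
th=np.linspace(0,2*np.pi,72)
def ring(p): return np.vstack([np.c_[p[0]+.028*np.cos(th),p[1]+.028*np.sin(th),0*th+p[2]-k] for k in(0,p[3])])
def cost(p): return sum((hull(V[n],B[n],ring(p),M[n].shape)^M[n]).sum() for n in"ts")
c0=atz(V["t"],(238,208),.06)
o=fit(cost,[*c0[:2],.06,.01],[.01,.01,.01,.004]); print("sh",o.x.round(4),o.fun,[int(m.sum()) for m in M.values()])
o=fit(lambda p:cost([p[0],p[1],.06,p[2]]),[*c0[:2],.01],[.01,.01,.004]); print("sh60",o.x.round(4),o.fun)
c=np.array([o.x[0],o.x[1],.06])
# keyway: sample rings
for n in"ts":
  s=V[n]; g=s["pixels"].astype(np.float32)
  for rr in(.017,.020,.023,.026):
    a=np.arange(-1.1,1.11,.05); uv=P(s,np.c_[c[0]+rr*np.cos(a),c[1]+rr*np.sin(a),0*a+.06]).astype(np.float32)
    v=cv2.remap(g,uv[:,0],uv[:,1],cv2.INTER_LINEAR)[:,0,:2].mean(1)
    w=np.clip(np.median(v)-25-v,0,None); print(n,rr,round(float((a*w).sum()/w.sum()),3),v.astype(int)[::2].tolist())
print("pin",tri([V["t"],V["s"]],[P(V["t"],[*c[:2],.081])[0],P(V["s"],[*c[:2],.081])[0]])[0],P(V["t"],[*c[:2],.081]),P(V["s"],[*c[:2],.081]))
E
```

```text
[ 0.4153 -0.218   0.061   0.7608  0.0113] 5228.0 [5766, 16258]
[ 0.4152 -0.2184  0.7563  0.0116] 5204.0 [5766, 16258]
red t 394.4581129807692 284.0239783653846
red s 423.10983695652175 194.35953804347827
sh [0.6199 0.1879 0.0591 0.0099] 1693.0 [25070, 35748]
sh60 [0.6197 0.1881 0.0105] 1884.0
t 0.017 0.225 [149, 150, 152, 152, 152, 150, 148, 145, 147, 150, 139, 110, 51, 40, 49, 82, 121, 152, 152, 152, 152, 151, 153]
t 0.02 0.213 [151, 151, 152, 152, 152, 153, 151, 151, 152, 152, 145, 119, 55, 43, 59, 96, 144, 151, 152, 152, 152, 152, 153]
t 0.023 0.216 [151, 151, 151, 151, 152, 151, 152, 151, 152, 152, 147, 127, 73, 46, 65, 108, 142, 151, 152, 153, 153, 153, 152]
t 0.026 0.203 [142, 133, 132, 145, 139, 134, 131, 135, 140, 135, 136, 124, 84, 69, 83, 115, 141, 141, 139, 149, 148, 148, 148]
s 0.017 -1.027 [74, 76, 94, 108, 114, 115, 110, 100, 90, 87, 118, 110, 94, 88, 86, 103, 132, 166, 167, 163, 160, 162, 166]
s 0.02 -0.588 [105, 76, 91, 114, 121, 121, 111, 95, 93, 144, 148, 131, 107, 89, 88, 113, 145, 164, 164, 160, 158, 164, 166]
s 0.023 -0.322 [145, 116, 101, 120, 125, 123, 105, 114, 141, 159, 158, 141, 107, 99, 135, 153, 157, 161, 159, 159, 161, 161, 164]
s 0.026 nan [161, 156, 140, 138, 140, 141, 138, 150, 158, 160, 157, 146, 136, 159, 170, 162, 158, 153, 154, 156, 154, 154, 157]
pin [0.61967151 0.18807287 0.081     ] [[235.71683873 206.42880429]] [[238.77148274 243.66837553]]<stdin>:35: RuntimeWarning: invalid value encountered in scalar divide
```

```bash
python3 - <<'E'
from fit import *
B={"t":(366,265,66,50),"s":(400,181,66,50)}
f=lambda h:(((h[...,0]<10)|(h[...,0]>165)|(abs(h[...,0]-115)<16))&(h[...,1]>120))
M={n:cv2.morphologyEx(big(mask(V[n],B[n],f)),cv2.MORPH_OPEN,np.ones((25,25))) for n in"ts"}
def cost(p): return sum((hull(V[n],B[n],barpts(p),M[n].shape)^M[n]).sum() for n in"ts")
c0=atz(V["t"],(400,290),.06)
o=fit(cost,[*c0[:2],.06,.75],[.01,.01,.01,.2]);p=o.x;print(p.round(4),o.fun)
q=fit(lambda x:cost([x[0],x[1],.06,x[2]]),[*c0[:2],.75],[.01,.01,.2]); print(q.x.round(4),q.fun)
T=[]
th=np.linspace(0,2*np.pi,72)
for n in"ts":
  s=V[n];x,y,w,h=B[n]; im=cv2.resize(s["pixels"][y:y+h,x:x+w],None,fx=8,fy=8,interpolation=cv2.INTER_CUBIC)
  H=hull(s,B[n],barpts(p),M[n].shape); print(n,M[n].sum(),H.sum(),(H^M[n]).sum())
  D=np.c_[p[0]+.054*np.cos(th),p[1]+.054*np.sin(th),0*th+p[2]-.016]
  for m,col in((M[n],(255,255,0)),(H,(0,255,0)),(hull(s,B[n],D,M[n].shape),(255,0,255))):
    cv2.drawContours(im,cv2.findContours(m,0,1)[0],-1,col,1)
  T.append(im)
cv2.imwrite("pics/ov.png",cv2.resize(np.hstack(T),(792,300))[:,:,::-1])
E
```

```text
[ 0.4119 -0.2207  0.0611  0.8562] 15044.0
[ 0.4115 -0.2214  0.8494] 15120.0
t 4912 10412 5912
s 15905 25031 9132
```

View pics/ov.png

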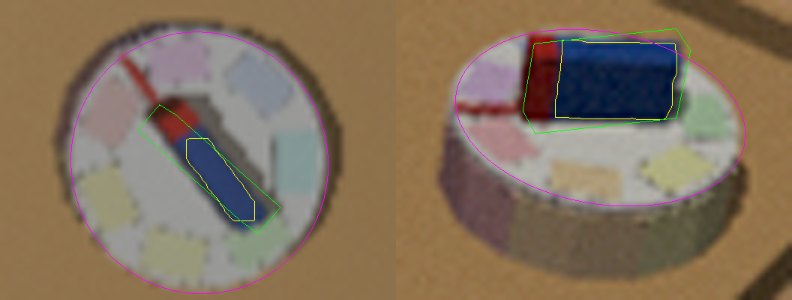

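```bash
python3 - <<'E'
from fit import *
B={"t":(366,265,66,50),"s":(400,181,66,50)}
f=lambda h:(((h[...,0]<10)|(h[...,0]>105))&(h[...,1]>135))
k=lambda n:np.ones((n,n),np.uint8)
M={n:big(cv2.morphologyEx(cv2.morphologyEx(mask(V[n],B[n],f),cv2.MORPH_CLOSE,k(11)),cv2.MORPH_OPEN,k(29 if n=="t" else 31))) for n in"ts"}
def cost(p): return sum((hull(V[n],B[n],barpts(p),M[n].shape)^M[n]).sum() for n in"ts")
c0=atz(V["t"],(400,290),.06)
o=fit(cost,[*c0[:2],.06,.7],[.01,.01,.01,.2]);p=o.x;print(p.round(4),o.fun)
q=fit(lambda x:cost([x[0],x[1],.06,x[2]]),[*c0[:2],.7],[.01,.01,.2]); print(q.x.round(4),q.fun)
T=[]
th=np.linspace(0,2*np.pi,72)
for n in"ts":
  s=V[n];x,y,w,h=B[n]; im=cv2.resize(s["pixels"][y:y+h,x:x+w],None,fx=8,fy=8,interpolation=cv2.INTER_CUBIC)
  H=hull(s,B[n],barpts(p),M[n].shape); print(n,M[n].sum(),H.sum(),(H^M[n]).sum())
  D=np.c_[p[0]+.054*np.cos(th),p[1]+.054*np.sin(th),0*th+p[2]-.016]
  for m,col in((M[n],(255,255,0)),(H,(0,255,0)),(hull(s,B[n],D,M[n].shape),(255,0,255))):
    cv2.drawContours(im,cv2.findContours(m,0,1)[0],-1,col,1)
  T.append(im)
cv2.imwrite("pics/ov2.png",cv2.resize(np.hstack(T),(792,300))[:,:,::-1])
E
```

```text
[ 0.4169 -0.2265  0.0564  0.9136] 12579.0
[ 0.4156 -0.2236  0.8354] 13011.0
t 2196 10118 7960
s 20677 24400 4619
```

View pics/ov2.png

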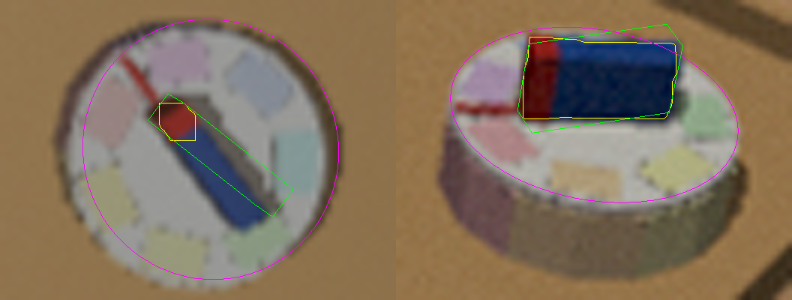

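```bash
python3 - <<'E'
from fit import *
B={"t":(366,265,66,50),"s":(400,181,66,50)}
f=lambda h:(((h[...,0]<9)|(h[...,0]>100))&(h[...,1]>105))
k=lambda n:cv2.getStructuringElement(cv2.MORPH_ELLIPSE,(n,n))
M={n:big(cv2.morphologyEx(mask(V[n],B[n],f),cv2.MORPH_OPEN,k(23))) for n in"ts"}
def cost(p): return sum((hull(V[n],B[n],barpts(p),M[n].shape)^M[n]).sum() for n in"ts")
c0=atz(V["t"],(400,290),.06)
o=fit(cost,[*c0[:2],.06,.7],[.01,.01,.01,.2]);p=o.x;print(p.round(4),o.fun)
q=fit(lambda x:cost([x[0],x[1],.06,x[2]]),[*c0[:2],.7],[.01,.01,.2]); print(q.x.round(4),q.fun)
T=[]
th=np.linspace(0,2*np.pi,72)
for n in"ts":
  s=V[n];x,y,w,h=B[n]; im=cv2.resize(s["pixels"][y:y+h,x:x+w],None,fx=8,fy=8,interpolation=cv2.INTER_CUBIC)
  H=hull(s,B[n],barpts(p),M[n].shape); print(n,M[n].sum(),H.sum(),(H^M[n]).sum())
  D=np.c_[p[0]+.054*np.cos(th),p[1]+.054*np.sin(th),0*th+p[2]-.016]
  for m,col in((M[n],(255,255,0)),(H,(0,255,0)),(hull(s,B[n],D,M[n].shape),(255,0,255))):
    cv2.drawContours(im,cv2.findContours(m,0,1)[0],-1,col,1)
  T.append(im)
cv2.imwrite("pics/ov3.png",cv2.resize(np.hstack(T),(792,300))[:,:,::-1])
E
```

```text
[ 0.4146 -0.2192  0.0619  0.7348] 9063.0
[ 0.4144 -0.2205  0.707 ] 9229.0
t 5807 10925 5136
s 21545 25434 3927
```

View pics/ov3.png

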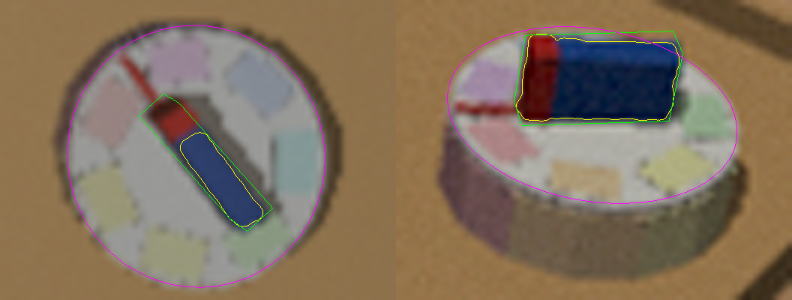

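```bash
cat >> h.py <<'E'
from scipy.spatial.transform import Rotation as Ro
def plan(pos,ang):
    st=r.read_state(); R=np.array(st["tcp_rot"]); x=np.array([0,0,-1.]); z=np.array([np.cos(ang),np.sin(ang),0])
    T=np.c_[x,np.cross(z,x),z]
    print("t",round(st["time"],2),"pos",st["ee_pos"].round(4),"ang",round(np.arctan2(R[1,2],R[0,2]),4),"w",round(st["width"],4),"F",st["contact_force"].round(2),"Tq",st["torque"].round(3))
    print("shift",(R.T@(np.array(pos)-st["ee_pos"])).round(4),"turn",Ro.from_matrix(R.T@T).as_rotvec().round(4))
E
python3 -c "
from h import *
plan([.4146,-.2195,.14],.715-np.pi/2)"
```

```text
t 1.6 pos [ 0.18   -0.6505  0.2313] ang -1.301 w 0.0857 F [-0.69 -0.21  0.53] Tq [ 0.041  0.007 -0.022]
shift [ 0.0913  0.341  -0.3529] turn [-0.4452 -0.     -0.    ]
```

>>> send_rows:
  moves: [0.0913,0.341,-0.3529,-0.4452,0,0,0.05,0.0913,0.341,-0.3529,-0.4452,0,0,0.05,0.0913,0.341,-0.3529,-0.4452,0,0,0.05,0.0913,0.341,-0.3529,-0.4452,0,0,0.05,0.0913,0.341,-0.3529,-0.4452,0,0,0.05,0.0913,0.341,-0.3529,-0.4452,0,0,0.05,0.0913,0.341,-0.3529,-0.4452,0,0,0.05,0.0913,0.341,-0.3529,-0.4452,0,0,0.05,0.0913,0.341,-0.3529,-0.4452,0,0,0.05,0.0913,0.341,-0.3529,-0.4452,0,0,0.05,0.0913,0.341,-0.3529,-0.4452,0,0,0.05,0.0913,0.341,-0.3529,-0.4452,0,0,0.05]

```text
time: 2.8
ee_pos: [0.415, -0.2185, 0.14]
tcp_rot: [[-0.0, 0.753, 0.658], [-0.0, 0.658, -0.753], [-1.0, -0.0, 0.0]]
contact_force: [-0.1, -0.0, 0.2]
width: 0.05
```

```bash
python3 -c "
from h import *
plan([.4146,-.2195,.052],.715-np.pi/2)
a=optics.snapshot('top')['pixels'];b=optics.snapshot('side')['pixels']
cv2.imwrite('pics/above.png',np.hstack([tile(a,(399,280),100,100,4),tile(b,(433,190),100,100,4)])[:,:,::-1])"
```

```text
t 2.8 pos [ 0.415  -0.2185  0.14  ] ang -0.8527 w 0.05 F [-0.11 -0.02  0.24] Tq [-0.032 -0.02  -0.027]
shift [ 0.088  -0.0009  0.0005] turn [0.0031 0.0002 0.0003]
```

View pics/above.png

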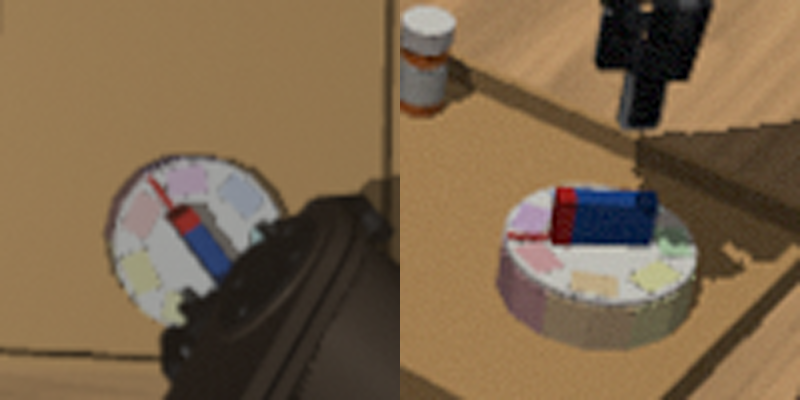

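```bash
python3 -c "
from fit import *
for z in(.14,.15): print(P(V['s'],[.415,-.2185,z]),P(V['t'],[.415,-.2185,z]))"
```

```text
[[438.1095434  165.11559669]] [[406.80059686 296.1985493 ]]
[[438.82088278 161.28524267]] [[407.85800449 296.90204913]]
```

>>> send_rows:
  moves: [0.03,-0.0009,0.0005,0,0,0,0.05,0.06,-0.0009,0.0005,0,0,0,0.05,0.075,-0.0009,0.0005,0,0,0,0.05,0.088,-0.0009,0.0005,0,0,0,0.05,0.088,-0.0009,0.0005,0,0,0,0.05]

```text
time: 3.4
ee_pos: [0.4131, -0.2219, 0.0512]
tcp_rot: [[-0.002, 0.757, 0.653], [0.001, 0.653, -0.757], [-1.0, -0.001, -0.002]]
contact_force: [0.6, 0.0, -0.8]
width: 0.0503
```

```bash
python3 -c "
from h import *
plan([.4146,-.2195,.052],.715-np.pi/2)
a=optics.snapshot('top')['pixels'];b=optics.snapshot('side')['pixels']
cv2.imwrite('pics/down.png',np.hstack([tile(a,(399,285),66,80,6),tile(b,(433,190),66,80,6)])[:,:,::-1])"
```

```text
t 3.4 pos [ 0.4131 -0.2219  0.0512] ang -0.8586 w 0.0503 F [ 0.63  0.04 -0.75] Tq [-0.043  0.025 -0.012]
shift [-0.0008  0.0027 -0.0009] turn [-0.0028 -0.0017  0.0007]
```

View pics/down.png

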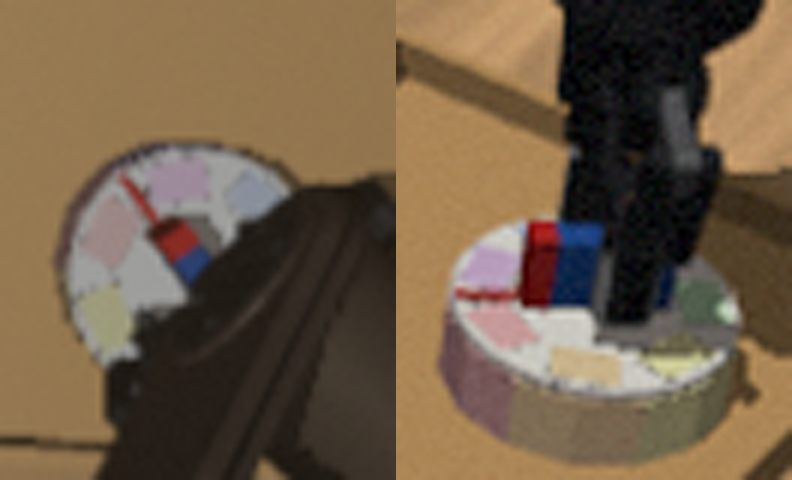

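>>> send_rows:
  moves: [-0.0008,0.003,-0.0009,-0.003,-0.0017,0.0007,0.05,-0.0008,0.003,-0.0009,-0.003,-0.0017,0.0007,0.05,-0.0008,0.003,-0.0009,-0.003,-0.0017,0.0007,0.0,-0.0008,0.003,-0.0009,-0.003,-0.0017,0.0007,0.0,-0.0008,0.003,-0.0009,-0.003,-0.0017,0.0007,0.0,-0.0008,0.003,-0.0009,-0.003,-0.0017,0.0007,0.0,-0.0008,0.003,-0.0009,-0.003,-0.0017,0.0007,0.0,-0.0008,0.003,-0.0009,-0.003,-0.0017,0.0007,0.0,-0.0008,0.003,-0.0009,-0.003,-0.0017,0.0007,0.0,-0.0008,0.003,-0.0009,-0.003,-0.0017,0.0007,0.0]
  squeeze: 40

```text
time: 4.5
ee_pos: [0.4165, -0.2199, 0.0545]
tcp_rot: [[0.003, 0.754, 0.656], [-0.002, 0.656, -0.754], [-1.0, 0.001, 0.004]]
contact_force: [-0.2, 1.1, 5.2]
width: 0.0129
```

```bash
python3 -c "
from h import *
plan([.4146,-.2195,.17],.21-np.pi/2)"
```

```text
t 4.5 pos [ 0.4165 -0.2199  0.0545] ang -0.8548 w 0.0129 F [-0.2   1.06  5.15] Tq [ 0.315  0.147 -0.129]
shift [-0.1155 -0.0011 -0.0011] turn [ 0.506   0.0038 -0.002 ]
```

>>> send_rows:
  moves: [-0.02,-0.001,-0.001,0,0.004,-0.002,0,-0.04,-0.001,-0.001,0,0.004,-0.002,0,-0.07,-0.001,-0.001,0,0.004,-0.002,0,-0.1,-0.001,-0.001,0.1,0.004,-0.002,0,-0.1155,-0.001,-0.001,0.2,0.004,-0.002,0,-0.1155,-0.001,-0.001,0.3,0.004,-0.002,0,-0.1155,-0.001,-0.001,0.4,0.004,-0.002,0,-0.1155,-0.001,-0.001,0.506,0.004,-0.002,0,-0.1155,-0.001,-0.001,0.506,0.004,-0.002,0]

```text
time: 5.4
ee_pos: [0.4141, -0.2192, 0.1688]
tcp_rot: [[-0.001, 0.978, 0.209], [0.001, 0.209, -0.978], [-1.0, -0.001, -0.001]]
contact_force: [-0.2, -0.5, -0.8]
width: 0.0133
```

```bash
python3 -c "
from h import *
plan([.6197,.188,.17],.21-np.pi/2)"
```

```text
t 5.4 pos [ 0.4141 -0.2192  0.1688] ang -1.3605 w 0.0133 F [-0.22 -0.54 -0.78] Tq [-0.077 -0.031 -0.002]
shift [-0.0011  0.2861 -0.3553] turn [ 0.0003 -0.0013  0.0012]
```

>>> send_rows:
  moves: [0,0.0238,-0.0296,0,0,0,0,0,0.0477,-0.0592,0,0,0,0,0,0.0715,-0.0888,0,0,0,0,0,0.0954,-0.1184,0,0,0,0,0,0.1192,-0.148,0,0,0,0,0,0.143,-0.1777,0,0,0,0,0,0.1669,-0.2073,0,0,0,0,-0.001,0.1907,-0.2369,0,-0.001,0.001,0,-0.001,0.2146,-0.2665,0,-0.001,0.001,0,-0.001,0.2384,-0.2961,0,-0.001,0.001,0,-0.001,0.2623,-0.3257,0,-0.001,0.001,0,-0.001,0.2861,-0.3553,0,-0.001,0.001,0]

```text
time: 6.6
ee_pos: [0.6198, 0.1894, 0.1686]
tcp_rot: [[-0.002, 0.977, 0.212], [-0.0, 0.212, -0.977], [-1.0, -0.002, 0.0]]
contact_force: [-0.2, -1.2, -1.3]
width: 0.0126
```

```bash
python3 - <<'E'
from h import *
plan([.6197,.188,.17],.21-np.pi/2)
t=optics.snapshot("top");s=optics.snapshot("side")
np.savez("cal2.npz",**{n+k:v for n,d in(("t",t),("s",s)) for k,v in d.items()})
cv2.imwrite('pics/hov.png',np.hstack([tile(t["pixels"],(230,200),66,80,6),tile(s["pixels"],(239,210),66,80,6)])[:,:,::-1])
E
```

```text
t 6.6 pos [0.6198 0.1894 0.1686] ang -1.3574 w 0.0126 F [-0.21 -1.16 -1.29] Tq [-0.053 -0.003  0.013]
shift [-0.0014 -0.0004  0.0013] turn [0.0034 0.     0.0017]
```

View pics/hov.png

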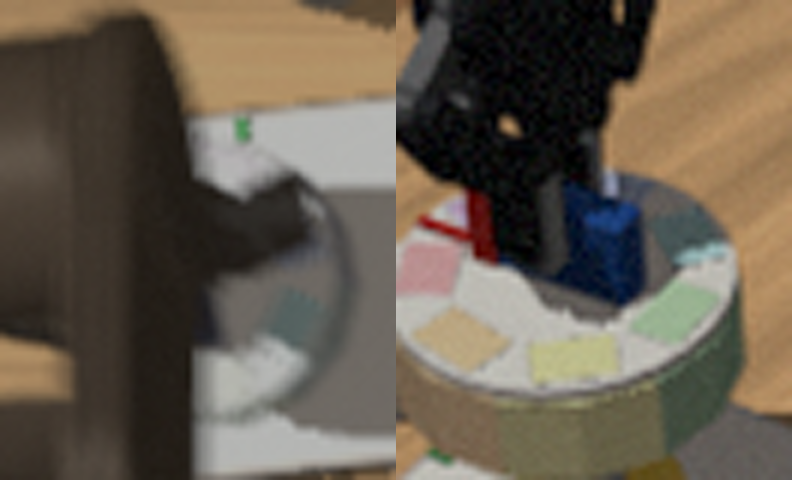

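```bash
cat > drum.py <<'E'
from fit import *
st=r.read_state(); p0=st["ee_pos"]; print(p0.round(4))
t=optics.snapshot("top");s=optics.snapshot("side");th=np.linspace(0,2*np.pi,90)
def drum(p): return np.vstack([np.c_[p[0]+.054*np.cos(th),p[1]+.054*np.sin(th),0*th+p[2]-k] for k in(.016,.052)])
S=max(optics.silhouettes("side","wheel"),key=lambda d:d["p"]*(abs(P(s,p0)[0][0]-(d["bbox"][0]+d["bbox"][2])/2)<30))
m=S["region"].astype(np.uint8); print(S["p"],S["bbox"])
B=(int(P(s,p0)[0][0])-50,int(P(s,p0)[0][1])-30,100,100); x,y,w,h=B
M=cv2.resize(m[y:y+h,x:x+w]*255,None,fx=8,fy=8,interpolation=cv2.INTER_LINEAR)>127
r0=int((P(s,p0-[0,0,.01])[0][1]-y)*8)
def cost(q): H=hull(s,B,drum(q),M.shape)>0; return (H^M)[r0:].sum()
q0=[p0[0],p0[1],p0[2]+.006]; print("nominal",cost(q0),M[r0:].sum())
# camera-plane: z fixed by grasp, fit x,y
o=fit(lambda v:cost([v[0],v[1],q0[2]]),q0[:2],[.006,.006]); q=[*o.x,q0[2]]; print("fit xy",o.x.round(4),o.fun,"minus tcp",(o.x-p0[:2]).round(4))
im=cv2.resize(s["pixels"][y:y+h,x:x+w],None,fx=8,fy=8,interpolation=cv2.INTER_CUBIC)
for mm,c in((hull(s,B,drum(q),M.shape),(255,0,255)),(hull(s,B,drum(q0),M.shape),(0,255,0)),(M.astype(np.uint8),(255,255,0))): cv2.drawContours(im,cv2.findContours(mm,0,1)[0],-1,c,2)
cv2.imwrite("pics/drum.png",cv2.resize(im,(600,600))[:,:,::-1])
E
python3 drum.py
```

```text
[0.6205 0.1916 0.1687]
0.55 [208.1, 196.2, 267.4, 251.9]
nominal 15229 121160
fit xy [0.6138 0.1912] 2371.0 minus tcp [-0.0068 -0.0004]
```

View pics/drum.png

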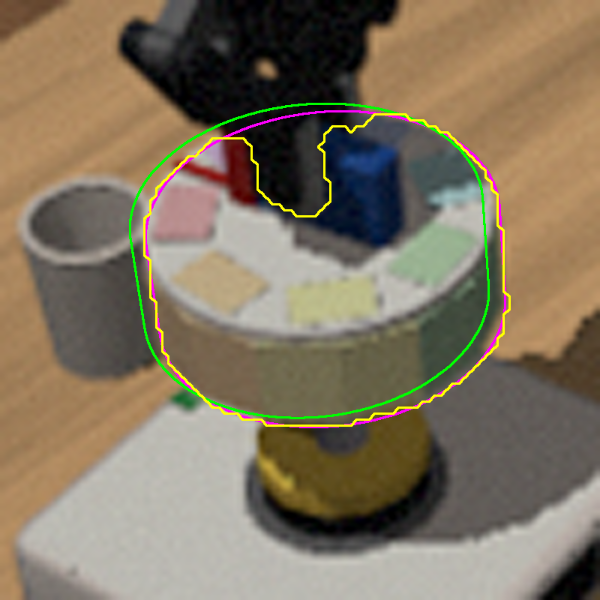

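```bash
python3 - <<'E'
from fit import *
exec(open("drum.py").read().split("S=max")[0])
for z in(.1687+.006,):
  for c in((.6138,.1912),p0[:2]):
    for v in(t,s):
      uv=P(v,drum([*c,z])); print(np.round(c,4),"pred l,t,r,b",uv.min(0).round(1),uv.max(0).round(1))
for cam in("top","side"):
  for d in optics.silhouettes(cam,"wheel")[:2]: print(cam,d["p"],d["bbox"])
g=cv2.cvtColor(t["pixels"],cv2.COLOR_RGB2GRAY)
for row in(212,220,228,236): print(row,g[row,235:270].tolist())
for col in(238,244,250): print(col,g[225:265,col].tolist())
print(r.read_state()["ee_pos"])
E
```

```text
[0.619  0.1876 0.1687]
[0.6138 0.1912] pred l,t,r,b [202.8 182.6] [253.4 230.4]
[0.6138 0.1912] pred l,t,r,b [206.8 197. ] [266.7 249.7]
[0.619  0.1876] pred l,t,r,b [204.5 180.3] [254.9 228.2]
[0.619  0.1876] pred l,t,r,b [206.3 195.1] [266.  247.4]
top 0.7 [229.7, 183.6, 258.1, 229.2]
side 0.95 [208.9, 196.4, 268.3, 251.0]
212 [105, 106, 106, 106, 105, 102, 98, 95, 94, 95, 94, 95, 95, 95, 97, 105, 87, 68, 63, 88, 104, 107, 108, 107, 107, 107, 106, 108, 108, 107, 108, 107, 108, 106, 100]
220 [181, 181, 173, 178, 182, 181, 182, 182, 175, 180, 172, 164, 112, 74, 68, 80, 100, 106, 107, 107, 107, 108, 106, 106, 108, 108, 108, 108, 107, 107, 108, 107, 108, 108, 104]
228 [140, 119, 81, 91, 97, 127, 137, 144, 119, 106, 107, 107, 106, 107, 107, 107, 107, 107, 107, 107, 108, 107, 108, 108, 107, 107, 108, 109, 108, 108, 109, 107, 109, 107, 109]
236 [182, 182, 182, 182, 181, 182, 181, 182, 182, 181, 181, 181, 180, 179, 178, 177, 177, 176, 176, 174, 170, 165, 162, 157, 151, 146, 145, 142, 136, 129, 125, 104, 110, 107, 100]
238 [179, 164, 121, 91, 143, 177, 182, 182, 182, 182, 182, 182, 179, 159, 111, 65, 108, 136, 133, 134, 132, 129, 132, 138, 142, 142, 144, 147, 148, 147, 146, 143, 141, 140, 139, 140, 141, 146, 149, 150]
244 [71, 86, 105, 106, 146, 182, 182, 182, 182, 182, 182, 181, 174, 131, 64, 67, 109, 139, 134, 129, 130, 128, 129, 136, 140, 141, 143, 146, 148, 149, 153, 153, 148, 138, 139, 138, 139, 143, 145, 148]
250 [106, 106, 108, 107, 107, 106, 118, 157, 181, 182, 182, 177, 146, 89, 65, 106, 137, 140, 137, 132, 129, 128, 129, 135, 138, 137, 139, 145, 147, 149, 153, 153, 152, 148, 147, 142, 137, 140, 143, 145]
[0.61941845 0.1868384  0.16981774]
```

```bash
python3 -c "
from h import *
plan([.6255,.188,.155],.21-np.pi/2)"
```

```text
t 7.05 pos [0.6194 0.1868 0.1698] ang -1.3614 w 0.013 F [ 0.05  0.14 -1.9 ] Tq [ 0.02  -0.04  -0.042]
shift [0.0148 0.0062 0.0001] turn [-0.0006 -0.0001  0.0006]
```

>>> send_rows:
  moves: [0.005,0.003,0,0,0,0,0,0.01,0.0062,0,0,0,0,0,0.0148,0.0062,0,0,0,0,0,0.0148,0.0062,0,0,0,0,0,0.0148,0.0062,0,0,0,0,0,0.0148,0.0062,0,0,0,0,0,0.0148,0.0062,0,0,0,0,0,0.0148,0.0062,0,0,0,0,0]

```text
time: 7.85
ee_pos: [0.6256, 0.1882, 0.1553]
tcp_rot: [[-0.0, 0.978, 0.208], [0.0, 0.208, -0.978], [-1.0, -0.0, -0.0]]
contact_force: [0.0, 0.5, -0.8]
width: 0.013
```

```bash
cat > drum2.py <<'E'
from fit import *
st=r.read_state(); p0=st["ee_pos"]; print("tcp",p0.round(4))
th=np.linspace(0,2*np.pi,90)
def drum(p): return np.vstack([np.c_[p[0]+.054*np.cos(th),p[1]+.054*np.sin(th),0*th+p[2]-k] for k in(.016,.052)])
D={}
for n,cam in(("t","top"),("s","side")):
  s=optics.snapshot(cam); u=P(s,p0)[0]
  S=max(optics.silhouettes(cam,"wheel"),key=lambda d:d["p"]*(abs(u[1]-(d["bbox"][1]+d["bbox"][3])/2)<40)*(abs(u[0]-(d["bbox"][0]+d["bbox"][2])/2)<40))
  B=(int(u[0])-50,int(u[1])-40,100,100); x,y,w,h=B
  M=cv2.resize(S["region"][y:y+h,x:x+w].astype(np.uint8)*255,None,fx=8,fy=8,interpolation=cv2.INTER_LINEAR)>127
  W=np.zeros(M.shape,bool)
  if n=="s": W[int((P(s,p0-[0,0,.01])[0][1]-y)*8):]=1
  else: W[int((212-y)*8):,int((242-x)*8):]=1
  D[n]=(s,B,M,W); print(cam,round(S["p"],2),S["bbox"])
def cost(q,ns="ts"): return sum((((hull(D[n][0],D[n][1],drum(q),D[n][2].shape)>0)^D[n][2])&D[n][3]).sum() for n in ns)
q0=[p0[0]-.006,p0[1],p0[2]+.006]
o=fit(lambda v:cost([v[0],v[1],q0[2]]),q0[:2],[.004,.004]); print("xy",o.x.round(4),o.fun,cost([*o.x,q0[2]],"t"))
o=fit(cost,q0,[.004,.004,.004]); print("xyz",o.x.round(4),o.fun,"rel tcp",(o.x-p0).round(4))
print("tcp end",r.read_state()["ee_pos"].round(4))
E
python3 drum2.py
```

```text
tcp [0.6256 0.1882 0.1553]
top 0.58 [230.5, 183.6, 256.0, 227.7]
side 0.68 [206.7, 200.1, 263.5, 255.9]
xy [0.6203 0.1885] 3695.0 586
xyz [0.6206 0.1883 0.1608] 3691.0 rel tcp [-0.005   0.0001  0.0055]
tcp end [0.6255 0.1882 0.1551]
```

>>> send_rows:
  moves: [0.01,-0.0008,0,0,0,0,0,0.02,-0.0008,0,0,0,0,0,0.03,-0.0008,0,0,0,0,0,0.033,-0.0008,0,0,0,0,0,0.035,-0.0008,0,0,0,0,0,0.037,-0.0008,0,0,0,0,0,0.039,-0.0008,0,0,0,0,0,0.041,-0.0008,0,0,0,0,0,0.043,-0.0008,0,0,0,0,0,0.045,-0.0008,0,0,0,0,0,0.047,-0.0008,0,0,0,0,0,0.047,-0.0008,0,0,0,0,0]

```text
time: 9.25
ee_pos: [0.6242, 0.1879, 0.1075]
tcp_rot: [[-0.002, 0.978, 0.208], [-0.0, 0.208, -0.978], [-1.0, -0.002, -0.0]]
contact_force: [-1.8, -0.1, -1.7]
width: 0.0132
```

```bash
python3 -c "
from h import *
plan([.6248,.188,.1025],.21-np.pi/2)"
```

```text
t 9.25 pos [0.6242 0.1879 0.1075] ang -1.3613 w 0.0132 F [-1.78 -0.09 -1.7 ] Tq [-0.12   0.223  0.008]
shift [0.005  0.0006 0.    ] turn [-0.0005 -0.0001  0.0016]
```

>>> send_rows:
  moves: [0.001,-0.0005,0,0,0,0,0,0.002,-0.001,0,0,0,0,0,0.003,-0.001,0,0,0,0,0,0.004,-0.001,0,0,0,0,0,0.005,-0.001,0,0,0,0,0,0.006,-0.001,0,0,0,0,0,0.006,-0.001,0,0,0,0,0]

```text
time: 9.95
ee_pos: [0.6232, 0.1877, 0.1013]
tcp_rot: [[-0.002, 0.978, 0.208], [-0.0, 0.208, -0.978], [-1.0, -0.002, -0.0]]
contact_force: [-0.7, 1.3, -1.4]
width: 0.0132
```

```bash
python3 -c "
from h import *
plan([.6238,.188,.098],.21-np.pi/2)"
```

```text
t 9.95 pos [0.6232 0.1877 0.1013] ang -1.3613 w 0.0132 F [-0.67  1.33 -1.41] Tq [ 0.006 -0.024  0.038]
shift [ 0.0033  0.0007 -0.0001] turn [-0.0005 -0.0001  0.0019]
```

>>> send_rows:
  moves: [0.001,0,0,0,0,0,0,0.002,0,0,0,0,0,0,0.003,0,0,0,0,0,0,0.004,0,0,0,0,0,0,0.0045,0,0,0,0,0,0,0.0045,0,0,0,0,0,0]

```text
time: 10.55
ee_pos: [0.6232, 0.1877, 0.0972]
tcp_rot: [[-0.002, 0.978, 0.208], [-0.0, 0.208, -0.978], [-1.0, -0.002, -0.0]]
contact_force: [-0.8, -1.1, 0.4]
width: 0.0132
```

```bash
python3 -c "
from h import *
plan([.6238,.188,.0965],.21-np.pi/2)"; python3 drum2.py
```

```text
t 10.55 pos [0.6232 0.1877 0.0972] ang -1.3612 w 0.0132 F [-0.79 -1.06  0.41] Tq [-0.102  0.2   -0.02 ]
shift [ 0.0007  0.0006 -0.0002] turn [-0.0004 -0.      0.0018]
tcp [0.6232 0.1877 0.0972]
top 0.71 [238.6, 187.9, 260.0, 228.0]
side 0.92 [210.9, 222.8, 267.3, 277.8]
xy [0.6187 0.1882] 3686.0 448
xyz [0.6195 0.1876 0.1021] 3655.0 rel tcp [-0.0038 -0.0001  0.0049]
tcp end [0.6232 0.1877 0.0971]
```

>>> send_rows:
  moves: [0.0008,0,0,0,0,0,0,0.0012,0,0,0,0,0,0,0.0012,0,0,0,0,0,0,0.0012,0,0,0,0,0,0]

```text
time: 11.15
ee_pos: [0.6232, 0.1877, 0.0959]
tcp_rot: [[-0.002, 0.978, 0.208], [-0.0, 0.208, -0.978], [-1.0, -0.002, -0.0]]
contact_force: [-2.5, 0.2, 2.1]
width: 0.0131
```

```bash
python3 -c "
from h import *
plan([.6238,.188,.0965],.21-np.pi/2)"
```

```text
t 11.15 pos [0.6232 0.1877 0.0959] ang -1.3613 w 0.0131 F [-2.53  0.17  2.12] Tq [-0.109  0.308 -0.012]
shift [-0.0006  0.0006 -0.0002] turn [-0.0005 -0.0001  0.0017]
```

>>> send_rows:
  moves: [-0.0008,-0.0006,0,0,0,0,0,-0.001,-0.0006,0,0,0,0,0,-0.001,-0.0006,0,0,0,0,0.04,-0.001,-0.0006,0,0,0,0,0.04,-0.001,-0.0006,0,0,0,0,0.04,-0.001,-0.0006,0,0,0,0,0.04,-0.001,-0.0006,0,0,0,0,0.04,-0.001,-0.0006,0,0,0,0,0.04]

```text
time: 11.95
ee_pos: [0.6227, 0.1876, 0.0969]
tcp_rot: [[-0.002, 0.978, 0.208], [-0.0, 0.208, -0.978], [-1.0, -0.002, -0.0]]
contact_force: [0.4, -0.1, 0.1]
width: 0.0401
```

>>> send_rows:
  moves: [-0.015,0,0,0,0,0,0.04,-0.03,0,0,0,0,0,0.04,-0.05,0,0,0,0,0,0.04,-0.09,0,0,0,0,0,0.04,-0.12,0,0,0,0,0,0.04,-0.12,-0.05,0,0,0,0,0.04,-0.12,-0.1,0,0,0,0,0.04,-0.12,-0.14,0,0,0,0,0.04,-0.12,-0.14,0,0,0,0,0.04]

```text
time: 12.85
ee_pos: [0.4813, 0.1582, 0.2172]
tcp_rot: [[-0.004, 0.978, 0.209], [-0.001, 0.209, -0.978], [-1.0, -0.004, -0.0]]
contact_force: [-0.7, 0.5, 0.9]
width: 0.0402
```

```bash
python3 - <<'E'
from h import *
plan([.5,.19,.2],.21-np.pi/2)
t=optics.snapshot("top");s=optics.snapshot("side")
cv2.imwrite('pics/end.png',np.hstack([tile(t["pixels"],(236,205),66,80,6),tile(s["pixels"],(239,250),66,80,6)])[:,:,::-1])
E
```

```text
t 12.85 pos [0.4813 0.1582 0.2172] ang -1.3607 w 0.0402 F [-0.75  0.48  0.9 ] Tq [ 0.015 -0.017  0.045]
shift [ 0.0171  0.025  -0.0272] turn [ 0.0001 -0.0003  0.0037]
```

View pics/end.png

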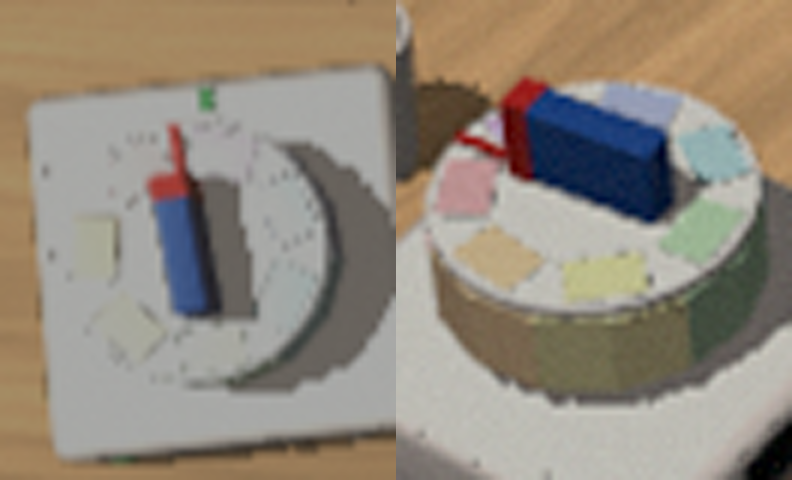

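```bash
sed -e 's/p0=st\["ee_pos"\];/p0=np.array([.6232,.1877,.0972]);/' -e '/tcp end/d' drum2.py > d3.py; python3 d3.py
```

```text
tcp [0.6232 0.1877 0.0972]
top 0.76 [213.5, 188.8, 259.7, 231.1]
side 0.75 [210.8, 224.0, 264.0, 277.5]
xy [0.6195 0.1873] 2703.0 891
xyz [0.6205 0.1866 0.1019] 2666.0 rel tcp [-0.0027 -0.0011  0.0047]
```

```bash
python3 -c "
from workcell import workorder
print(workorder.finish_job())"
```

```text
the job is handed in; nothing more can be done
None
```

I gripped the wheel by its bar and lifted it from the tray. I turned it to the keyway angle, measured at about 0.21 rad from straight ahead (world +x), and lowered it onto the pin. The tab dropped in on the way down, so no search turning was needed. I pressed it with about 4 N, let go, and moved the arm clear before handing in at about 13 s. `finish_job` gave no verdict.

**Last checks**
- **Height:** the camera fit after release puts the bar centre at about 102 mm. Home is 103 mm, and it would ride at 110 mm with the tab out of the keyway.
- **Centring:** the wheel's axis is about 1–2 mm from the measured shoulder axis, against the 5 mm limit. I did not measure the pin itself.
- **Level and clear:** the last picture shows the wheel sitting level by eye; I did not measure the tilt. The gripper is clear of it.

**Things that disagreed or were not checked**
- My first fits of the bar's position were off because the colour masks missed the red end. As a result I gripped the bar about 5 mm off centre. I corrected for this with a second measurement above the pin.
- I never measured the positions of the organizer, vial, splitter and egg cup at the end. The path was planned clear of the first three, and the force readings showed no sign of a collision on the way.

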